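Line up the can capacitors by height on the test strip

ROBOT

A 7-joint arm with a two-finger parallel gripper is mounted at the origin on the work surface. World frame = base frame: x ahead of the robot, y to its left, z up, the work surface at z = 0. Lengths are in m, angles in rad, forces in N, time in s.
With the tool pointing down it reaches from about 0.4 to 0.85 m from the base axis. Payload 4.4 kg.
Tool frame: the origin (TCP) lies at the very end of the fingers, on their centre line; the grasp point (between the pads) lies 19 mm behind it (ctrl.grasp_offset is the distance from the TCP to the grasp point, in m); z points along the fingers, y is the line along which they close (so a half turn about z gives the same grasp; the last joint's range is limited). The gripper opens to 94 mm and grips with 3 to 60 N. Pads are 16 mm wide; open, the fingers measure 119 mm over their backs; the gripper's body (75 mm by 177 mm) begins 78 mm behind the grasp point.
Start: joints at [1.071, 0.628, 0.038, 1.517, -0.027, 0.996, -0.02], TCP at [0.273, -0.59, 0.205] pointing down, gripper open.
Joint ranges: [-3.06, 3.06], [-0.37, 2.12], [-1.25, 1.32], [0.18, 2.47], [-1.1, 4.24], [0.23, 1.98], [-2.94, 2.94]. Speed limits (rad/s): [2.57, 2.57, 3.14, 3.14, 3.14, 3.14, 3.14].

INTERFACE

Orientations are given as [roll, pitch, yaw] about the fixed x, y, z axes, in that order (R = Rz(yaw) Ry(pitch) Rx(roll)).
In Python, from rig import read_state, imaging, order, ctrl gives the robot as it stands.
- The arm moves only by the tool move_arm, never from a script. Its argument "rows" is text: rows parted by semicolons, each of 7 numbers parted by spaces: the shift along the tool's x, y, z in cm, then the turn, a rotation vector about the tool's x, y, z in rad, then the opening in per cent of the stroke, from 0 (shut) to 100 (fully open). A call has 1 to 20 rows; each row is the pose to reach, as a shift and turn from the pose commanded when the call began, along the tool's axes at that moment; what a row does not reach only later rows make up. A row lasts 1/8 s, in which the tool goes at most 62.5 mm and 10.7 degrees, less where a joint would pass 70% of its speed; a pose out of reach is approached as far as the arm can. A call with a gripper value outside its range is refused whole. The fingers move at their own pace and stop on an object; "newtons" is the grip in N (left out, the last holds). Time passes only in rows, so rows that repeat a pose let the fingers close. It gives the time, the measured TCP pose, the force, the opening and the grip force at its end, in the units of the state.
- read_state(): the state, without advancing time (a new reading comes with each control period).
- imaging.camera(name): name is "scene" or "top" or "wrist"; returns (picture, depth): 420x560x3 uint8, blue, green, red; 420x560 float32, m along the optical axis (not along the pixel's ray), 0 where there is no reading.
- imaging.camera_model(name): a dict with "intrinsics" (3x3 intrinsics, pixels), "origin" and "rotation" of the camera in the world; the wrist camera has in their place "mount" (4x4, takes a point from camera to tool coordinates, whose origin is the TCP and whose axes are the flange's). Camera axes: x right, y up, looking along -z (the intrinsics and any distortion apply to the point x, -y, -z); pixel columns grow to the right and rows downward; lengths in m; the calibration is good to about 2 mm. A picture is of the moment at which its call begins: read the wrist's pose just before it. camera_model takes no time and is no camera call.
- order.sign_off(): hands the job in; it is judged then, once.
The state is a dict: "time_s": time; "qpos": joint angles; "joint_vel": joint speeds; "joint_efforts": joint torques, N m; "position": TCP position; "eef_rot": TCP orientation; "force": force on the tool from outside, world axes, zero at the start; "wrist_torque": the same for the moment, N m; "gripper_width": finger opening in m; "grip_force": force on a finger pad.
Only numpy, scipy, OpenCV 4.12 (cv2) and the standard library are available. Lean on these libraries where they do the work, as an engineer would, in place of code of your own. Each camera call takes 0.05 s, during which the arm holds its last target. There are 200 camera calls.

TASK

Stand the four black can capacitors on the test strip for checking, each in the middle of its own round mark and in order of height, the tallest next to the upright steel end plate and the shortest at the far end of the row. Do not tip any can over on the way, leave the mug where it stands, and let go of everything at the end.

Things in the scene. Friction and masses are not known exactly. Their poses are not given: they have to be found in the camera images.
- can_a_center (a point): shortest of the four can capacitors: loose upright black cylinder, 40 mm in diameter and 34 mm tall overall (the last 4 mm are two brass screw terminals on its top), 40 to 170 g. The point is on its axis, half-way up (17 mm above its flat underside); z points up its axis. It starts standing on the red mat, whose top is at z = 3 mm
- can_c_center (a point): second shortest of the four can capacitors: loose upright black cylinder, 35 mm in diameter and 46 mm tall overall (the last 4 mm are two brass screw terminals on its top), 40 to 170 g. The point is on its axis, half-way up (23 mm above its flat underside); z points up its axis. It starts standing on the red mat, whose top is at z = 3 mm
- can_d_center (a point): second tallest of the four can capacitors: loose upright black cylinder, 46 mm in diameter and 58 mm tall overall (the last 4 mm are two brass screw terminals on its top), 40 to 170 g. The point is on its axis, half-way up (29 mm above its flat underside); z points up its axis. It starts standing on the red mat, whose top is at z = 3 mm
- can_b_center (a point): tallest of the four can capacitors: loose upright black cylinder, 40 mm in diameter and 72 mm tall overall (the last 4 mm are two brass screw terminals on its top), 40 to 170 g. The point is on its axis, half-way up (36 mm above its flat underside); z points up its axis. It starts standing on the red mat, whose top is at z = 3 mm
- mark_p: one of four identical round marks (grey disc with white rim, 56 mm across, flat) in a straight row 80 mm apart along the middle of a fixed black test strip 75 mm wide, 420 mm long, 6 mm thick, that lies on the mat (strip top at z = 9 mm). Which mark is where in the row differs from start to start. Origin at the centre of the mark on the strip's top; y runs along the strip (either sense), x across it
- mark_q: one of four identical round marks (grey disc with white rim, 56 mm across, flat) in a straight row 80 mm apart along the middle of a fixed black test strip 75 mm wide, 420 mm long, 6 mm thick, that lies on the mat (strip top at z = 9 mm). Which mark is where in the row differs from start to start. Origin at the centre of the mark on the strip's top; y runs along the strip (either sense), x across it
- mark_r: one of four identical round marks (grey disc with white rim, 56 mm across, flat) in a straight row 80 mm apart along the middle of a fixed black test strip 75 mm wide, 420 mm long, 6 mm thick, that lies on the mat (strip top at z = 9 mm). Which mark is where in the row differs from start to start. Origin at the centre of the mark on the strip's top; y runs along the strip (either sense), x across it
- mark_s: one of four identical round marks (grey disc with white rim, 56 mm across, flat) in a straight row 80 mm apart along the middle of a fixed black test strip 75 mm wide, 420 mm long, 6 mm thick, that lies on the mat (strip top at z = 9 mm). Which mark is where in the row differs from start to start. Origin at the centre of the mark on the strip's top; y runs along the strip (either sense), x across it
- end_plate: fixed upright steel end plate, 60 mm wide across the strip, 4 mm thick, 45 mm high, standing on the strip at one end of the row, either end; 75 mm beyond the centre of the nearest mark. Origin at the centre of its foot, on the strip's top. (The other end carries only a flat black rubber pad 5 mm high.)
- mug: bystander: blue mug, 80 mm across, 85 mm high, loose, left of the cans, handle pointing away from them. Origin at the centre of its underside
Not all that is in view belongs to the job. What is shaped like the part that bears can_a_center but blue or green is not meant.

How it is judged:
At the end, for the whole second after the job is handed in: Every can stands upright (within 0.1 rad) and at rest on the strip, its axis within 12 mm of the centre of a mark; counted from the end plate the cans are 72, 58, 46 and 34 mm tall (horizontal distance between can_b_center and end_plate between 0.045 and 0.105 m and (horizontal distance between can_b_center and mark_p below 0.012 m or horizontal distance between can_b_center and mark_q below 0.012 m or horizontal distance between can_b_center and mark_r below 0.012 m or horizontal distance between can_b_center and mark_s below 0.012 m) and height (world z) of can_b_center between 0.041 and 0.049 m and angle between each of can_b_center, can_d_center, can_c_center, can_a_center's own z axis and vertical below 0.1 rad and linear speed of each of can_b, can_d, can_c, can_a below 0.02 m/s and angular speed of each of can_b, can_d, can_c, can_a below 0.2 rad/s and horizontal distance between can_d_center and end_plate between 0.125 and 0.185 m and (horizontal distance between can_d_center and mark_p below 0.012 m or horizontal distance between can_d_center and mark_q below 0.012 m or horizontal distance between can_d_center and mark_r below 0.012 m or horizontal distance between can_d_center and mark_s below 0.012 m) and height (world z) of can_d_center between 0.034 and 0.042 m and horizontal distance between can_c_center and end_plate between 0.205 and 0.265 m and (horizontal distance between can_c_center and mark_p below 0.012 m or horizontal distance between can_c_center and mark_q below 0.012 m or horizontal distance between can_c_center and mark_r below 0.012 m or horizontal distance between can_c_center and mark_s below 0.012 m) and height (world z) of can_c_center between 0.028 and 0.036 m and horizontal distance between can_a_center and end_plate between 0.285 and 0.345 m and (horizontal distance between can_a_center and mark_p below 0.012 m or horizontal distance between can_a_center and mark_q below 0.012 m or horizontal distance between can_a_center and mark_r below 0.012 m or horizontal distance between can_a_center and mark_s below 0.012 m) and height (world z) of can_a_center between 0.022 and 0.03 m); the robot touches nothing.
It fails at once if a can is tipped over (angle between any of can_a_center, can_b_center, can_c_center, can_d_center's own z axis and vertical above 0.6 rad).
It fails at once if the mug is moved by more than 25 mm (distance of mug from where it was at the start of the episode above 0.025 m).
It also fails if it takes over 102 s, if anything falls off the work surface, if the arm or the gripper's body presses on something with over 40 N, if the wrist force passes 120 N, or if a joint passes its speed limit or range.

## Working session

There is one attempt and no reset: what is moved stays moved. The work goes in short steps, Python scripts to look and compute and a tool call to move; the robot and the scene stay as the last step left them, time stands still between calls to the robot, and variables do not carry over. Pictures are saved under pics/ and viewed, at most 14 in all, crops included, and the job is handed in when it is done.

Besides the shell and the picture viewer there is one more tool, called after ">>>" in YAML: its name, and indented under it one key for each argument. move_arm: Moves the arm, as the interface text tells. Its arguments: {"type":"object","properties":{"rows":{"type":"string"},"newtons":{"type":"number"}},"required":["rows"]}

```bash
ls; mkdir -p pics; python3 - <<'E'
from rig import read_state, imaging, order, ctrl
import cv2
s=read_state();print(s)
for n in("scene","top"):
    p,d=imaging.camera(n);cv2.imwrite(f"pics/{n}0.png",p)
    print(n,imaging.camera_model(n))
print(imaging.camera_model("wrist"),ctrl.grasp_offset)
E
```

```text
pics
{'time_s': 0.0, 'qpos': array([ 1.07117134,  0.62929997,  0.03842459,  1.51834047, -0.02698337,
        0.99625743, -0.02001986]), 'joint_vel': array([-0.00031653, -0.00043583,  0.00078486,  0.00064235,  0.00022287,
       -0.00055624, -0.00136338]), 'joint_efforts': array([ 3.12874072e-04, -5.49724603e+01,  1.14313491e+00, -1.86631429e+01,
       -5.24447614e-02,  2.37118470e-02,  1.77784818e-04]), 'position': array([ 0.27298782, -0.58919415,  0.2045925 ]), 'eef_rot': array([-3.13980508e+00,  2.41153406e-05,  4.33828877e-01]), 'force': array([0.5034746 , 0.7713197 , 0.64128448]), 'wrist_torque': array([0.05505224, 0.00846691, 0.02458905]), 'grip_force': 0.0, 'gripper_width': 0.09430196933919925}
scene {'intrinsics': array([[471.31664846,   0.        , 276.2511477 ],
       [  0.        , 471.31664846, 210.03810344],
       [  0.        ,   0.        ,   1.        ]]), 'origin': array([ 1.3547158 , -0.13301894,  0.72058875]), 'rotation': array([ 0.8954401 , -0.00505847,  1.3718397 ])}
top {'intrinsics': array([[384.60007814,   0.        , 270.64107111],
       [  0.        , 384.60007814, 212.09494195],
       [  0.        ,   0.        ,   1.        ]]), 'origin': array([0.4148227 , 0.02960609, 0.81231666]), 'rotation': array([ 0.20743638,  0.00384709, -1.44727747])}
{'intrinsics': array([[347.90242122,   0.        , 283.09194554],
       [  0.        , 347.90242122, 209.41819612],
       [  0.        ,   0.        ,   1.        ]]), 'mount': array([[ 6.39295141e-04,  9.70777602e-01,  2.39980082e-01,
         6.91564091e-02],
       [ 9.99999774e-01, -5.70777147e-04, -3.55018325e-04,
        -1.69649106e-03],
       [-2.07668692e-04,  2.39980255e-01, -9.70777747e-01,
        -1.78679965e-01],
       [ 0.00000000e+00,  0.00000000e+00,  0.00000000e+00,
         1.00000000e+00]])} 0.0188
```

View pics/scene0.png

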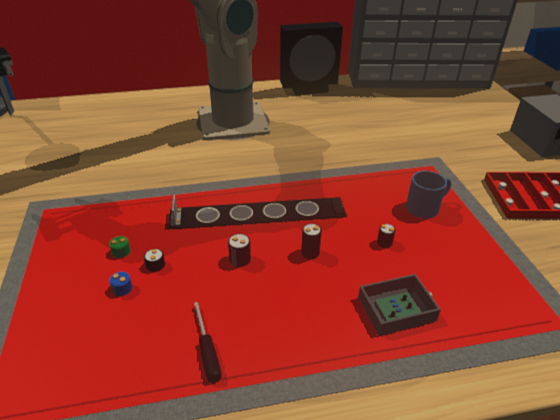

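View pics/top0.png

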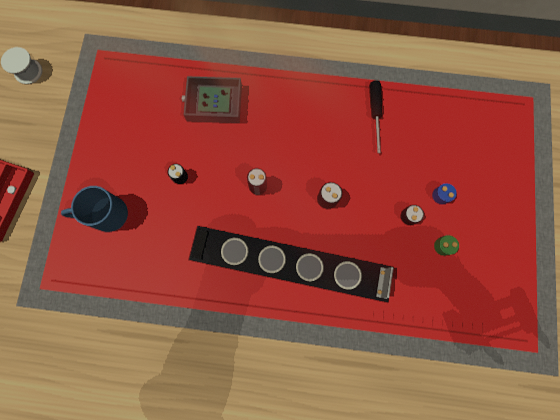

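Cans (scene / top pixels):
- a: short black, (154,259) / (414,214)
- d: fat, (239,250) / (331,194)
- b: tallest, (311,240) / (257,179)
- c: thin, (386,235) / (177,172)

The lookalikes are blue (120,283)/(447,193) and green (120,247)/(449,245), neither of them wanted. The steel plate is at (176,210) / (385,283), the low pad is at the other end, and the mug is at (428,195) / (92,208).

```bash
cat > h.py <<'E'
from rig import read_state, imaging, order, ctrl
import cv2, numpy as np
from scipy.spatial.transform import Rotation as Ro
def cam(n):
    if n=="wrist":
        s=read_state(); m=imaging.camera_model(n); M=np.array(m["mount"])
        R=Ro.from_euler("xyz",s["eef_rot"]).as_matrix(); o=R@M[:3,3]+s["position"]; Rc=R@M[:3,:3]
    else:
        m=imaging.camera_model(n); o=m["origin"]; Rc=Ro.from_euler("xyz",m["rotation"]).as_matrix()
    p,d=imaging.camera(n); return p,d,np.array(m["intrinsics"]),o,Rc
def ray(px,z,K,o,R):
    v=R@np.array([(px[0]-K[0,2])/K[0,0],-(px[1]-K[1,2])/K[1,1],-1]); return o+v*(z-o[2])/v[2]
def pix(P,K,o,R):
    v=R.T@(np.asarray(P)-o); return np.array([K[0,2]+K[0,0]*v[0]/-v[2],K[1,2]-K[1,1]*v[1]/-v[2]])
def blobs(p,amin,amax,S=90,V=70):
    h=cv2.cvtColor(p,cv2.COLOR_BGR2HSV); m=((h[...,1]<S)&(h[...,2]>V)).astype(np.uint8)
    cs,_=cv2.findContours(m,cv2.RETR_EXTERNAL,cv2.CHAIN_APPROX_NONE); out=[]
    for c in cs:
        c=cv2.convexHull(c)
        if amin<cv2.contourArea(c)<amax and len(c)>5:
            e=cv2.fitEllipse(c); out.append((e[0],e[1],cv2.contourArea(c)))
    return out
E
python3 - <<'E'
from h import *
p,d,K,o,R=cam("top")
H=dict(a=(414,214,.033),d=(331,194,.057),b=(257,179,.071),c=(177,172,.045))
for e in blobs(p,80,1500):
    x,y=e[0]
    if not(150<x<460 and 150<y<310): continue
    k=min(H,key=lambda k:np.hypot(x-H[k][0],y-H[k][1])); near=np.hypot(x-H[k][0],y-H[k][1])<12
    z=H[k][2] if near else .009
    print(k if near else "mark?",np.round(e[0],1),np.round(e[1],1),ray(e[0],z,K,o,R).round(4))
print("plate~",ray((385,285),.009,K,o,R).round(3),"mug~",ray((95,208),.08,K,o,R).round(3),"blue",ray((447,193),.03,K,o,R).round(3),"green",ray((449,245),.03,K,o,R).round(3))
w=cam("wrist")[0]
cv2.imwrite("pics/crop1.png",cv2.resize(p[150:310,150:470],None,fx=2.5,fy=2.5,interpolation=cv2.INTER_CUBIC))
E
```

```text
plate~ [ 0.459 -0.198  0.009] mug~ [0.534 0.393 0.08 ] blue [ 0.664 -0.309  0.03 ] green [ 0.554 -0.316  0.03 ]
```

View pics/crop1.png

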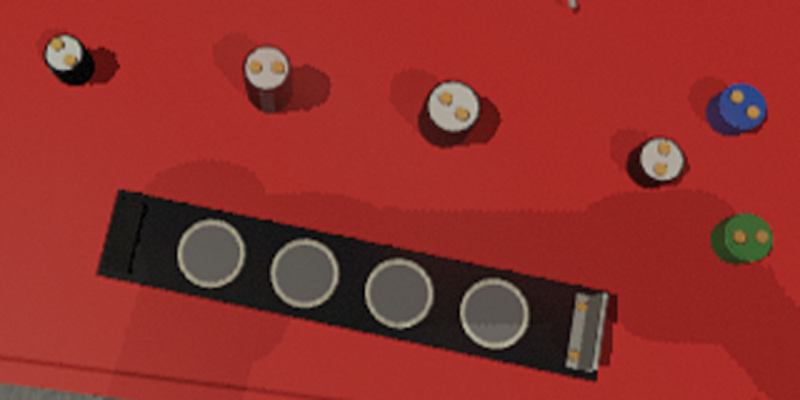

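The crop confirms the four white-topped black cans, four marks, the plate at the right and the pad at the left. Blue and green stand to the right of can a. The blob search found nothing because the mat border encloses everything, so I'll use RETR_LIST.

```bash
sed -i 's/RETR_EXTERNAL/RETR_LIST/' h.py; python3 - <<'E'
from h import *
p,d,K,o,R=cam("top")
H=dict(a=(414,214,.033),d=(331,194,.057),b=(257,179,.071),c=(177,172,.045))
for e in blobs(p,80,1500):
    x,y=e[0]
    if not(150<x<460 and 150<y<310): continue
    k=min(H,key=lambda k:np.hypot(x-H[k][0],y-H[k][1])); near=np.hypot(x-H[k][0],y-H[k][1])<12
    z=H[k][2] if near else .009
    print(k if near else "mark?",np.round(e[0],1),np.round(e[1],1),ray(e[0],z,K,o,R).round(4))
E
```

```text
mark? [384.4 281.3] [18.9 36.1] [ 0.4666 -0.1963  0.009 ]
mark? [347.3 275. ] [27.4 28.4] [ 0.47   -0.1197  0.009 ]
mark? [309.2 266.9] [27.3 27.9] [ 0.4768 -0.0402  0.009 ]
mark? [271.4 259. ] [27.3 27.7] [0.4835 0.0397 0.009 ]
mark? [234. 251.] [27.  27.7] [0.4903 0.1193 0.009 ]
a [414.2 213.3] [16.6 17.7] [ 0.611 -0.242  0.033]
d [330.9 192.3] [19.6 20.6] [ 0.6279 -0.0641  0.057 ]
b [256.2 176.7] [16.9 17.3] [0.6378 0.0894 0.071 ]
c [175.  170.8] [13.8 14.5] [0.6377 0.2615 0.045 ]
```

>>> move_arm:
  rows: "61.6 -46.2 2 0 0 -1.052 100;61.6 -46.2 2 0 0 -1.052 100;61.6 -46.2 2 0 0 -1.052 100;61.6 -46.2 2 0 0 -1.052 100;61.6 -46.2 2 0 0 -1.052 100;61.6 -46.2 2 0 0 -1.052 100;61.6 -46.2 2 0 0 -1.052 100;61.6 -46.2 2 0 0 -1.052 100;61.6 -46.2 2 0 0 -1.052 100;61.6 -46.2 2 0 0 -1.052 100;61.6 -46.2 2 0 0 -1.052 100;61.6 -46.2 2 0 0 -1.052 100;61.6 -46.2 2 0 0 -1.052 100;61.6 -46.2 2 0 0 -1.052 100;61.6 -46.2 2 0 0 -1.052 100;61.6 -46.2 2 0 0 -1.052 100"

```text
time_s: 2.25
position: [0.6377, 0.0856, 0.1857]
eef_rot: [-3.142, 0.001, 1.483]
force: [-0.1, 1.0, 0.9]
gripper_width: 0.0939
grip_force: 0.0
```

```bash
cat >> h.py <<'E'
def delta(t):
    s=read_state(); R=Ro.from_euler("xyz",s["eef_rot"]).as_matrix()
    return (R.T@(np.asarray(t)-s["position"])*100).round(2)
E
python3 - <<'E'
from h import *
p,d,K,o,R=cam("wrist")
print(read_state()["position"],read_state()["eef_rot"])
for n,P in dict(b=(.6378,.0894,.071),d=(.6279,-.0641,.057),m1=(.47,-.1197,.009),m2=(.4768,-.0402,.009),m3=(.4835,.0397,.009),m4=(.4903,.1193,.009),c=(.6377,.2615,.045)).items(): print(n,pix(P,K,o,R).round(0))
for e in blobs(p,200,30000): print(np.round(e[0],1),np.round(e[1],1),ray(e[0],.071,K,o,R).round(4),ray(e[0],.009,K,o,R).round(4))
print(delta((.6378,.0894,.028)))
cv2.imwrite("pics/w1.png",p)
E
```

```text
[0.63776821 0.08599712 0.18576644] [3.14151007e+00 1.00452116e-03 1.48298579e+00]
b [284. 203.]
d [287. 348.]
m1 [159. 374.]
m2 [153. 313.]
m3 [146. 247.]
m4 [138. 173.]
c [265.  -9.]
[420.3 377.7] [59.2 79.3] [ 0.7566 -0.0989  0.071 ] [ 0.7807 -0.1528  0.009 ]
[489.  337.2] [21.8 51.4] [ 0.8217 -0.059   0.071 ] [ 0.8595 -0.1046  0.009 ]
[158.6 372.5] [41.4 48.7] [ 0.5002 -0.0703  0.071 ] [ 0.47   -0.1182  0.009 ]
[284.8 337.8] [ 53.8 500.3] [ 0.6271 -0.0427  0.071 ] [ 0.6238 -0.0847  0.009 ]
[451.9 324.1] [ 31.5 237.3] [ 0.7859 -0.0418  0.071 ] [ 0.8162 -0.0837  0.009 ]
[139.5 267.4] [ 80.5 120.7] [0.5022 0.041  0.071 ] [0.4725 0.0167 0.009 ]
[283.5 201.4] [39.8 41. ] [0.6375 0.0907 0.071 ] [0.6364 0.0768 0.009 ]
[545.9 288.6] [ 5.9 13.5] [ 0.8712 -0.0124  0.071 ] [ 0.9194 -0.0481  0.009 ]
[137.5 171.6] [53.5 58.9] [0.5168 0.1272 0.071 ] [0.4902 0.1211 0.009 ]
[ -9.7 135.9] [ 36.  670.3] [0.4014 0.1671 0.071 ] [0.3503 0.1693 0.009 ]
[480.4  44.7] [131.6 166.8] [0.8008 0.2017 0.071 ] [0.8342 0.2112 0.009 ]
[265.3  -8.5] [35.8 37.8] [0.638  0.2529 0.071 ] [0.637  0.2733 0.009 ]
[ 0.36 -0.03 15.78]
```

View pics/w1.png

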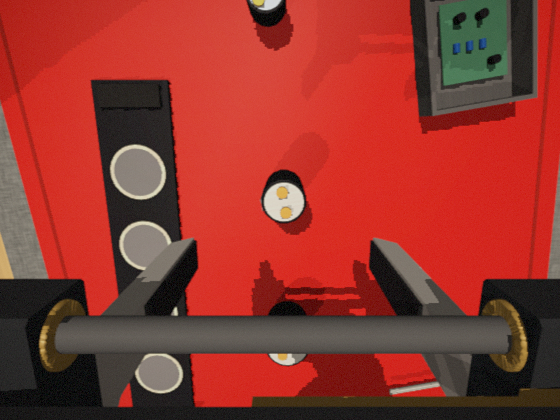

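The wrist view shows b at (284,201) and the marks at (138,172), (145,246) and (159,372). It agrees with the top view to within 1.5 mm. Now I'll grasp b.

>>> move_arm:
  rows: "0.45 0 5 0 0 0 100;0.45 0 10 0 0 0 100;0.45 0 14 0 0 0 100;0.45 0 15.8 0 0 0 100;0.45 0 15.8 0 0 0 100;0.45 0 15.8 0 0 0 20;0.45 0 15.8 0 0 0 20;0.45 0 15.8 0 0 0 20;0.45 0 15.8 0 0 0 20;0.45 0 15.8 0 0 0 20;0.45 0 15.8 0 0 0 20;0.45 0 15.8 0 0 0 20;0.45 0 15.8 0 0 0 20;0.45 0 14 0 0 0 20;0.45 0 10 0 0 0 20;0.45 0 5 0 0 0 20;0.45 0 5 0 0 0 20;0.45 0 5 0 0 0 20"
  newtons: 20

```text
time_s: 4.55
position: [0.6378, 0.0925, 0.1356]
eef_rot: [-3.141, 0.0, 1.486]
force: [-1.5, -0.1, -2.6]
gripper_width: 0.0397
grip_force: 20.0
```

```bash
python3 - <<'E'
from h import *
print(read_state()["position"],read_state()["grip_force"],read_state()["gripper_width"]); print(delta((.470,-.119,.034)))
p,d,K,o,R=cam("wrist"); cv2.imwrite("pics/w2.png",p)
E
```

```text
[0.63777663 0.09253061 0.13557021] 19.998899102211 0.03972755927642562
[-22.5  -14.91  10.17]
```

View pics/w2.png

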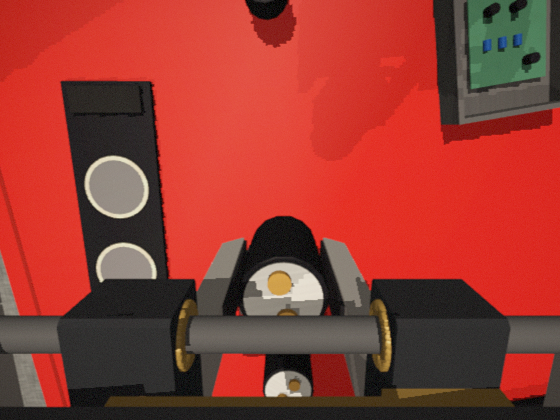

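b is held, its top at (284,287) between the pads. Next I'll carry it to the mark beside the plate.

>>> move_arm:
  rows: "-6 -4 0 0 0 0 20;-12 -8 0 0 0 0 20;-18 -12 0 0 0 0 20;-22.4 -14.9 0 0 0 0 20;-22.4 -14.9 0 0 0 0 20;-22.4 -14.9 4 0 0 0 20;-22.4 -14.9 7 0 0 0 20;-22.4 -14.9 8.5 0 0 0 20;-22.4 -14.9 8.5 0 0 0 20;-22.4 -14.9 8.5 0 0 0 20;-22.4 -14.9 8.5 0 0 0 20"

```text
time_s: 5.98
position: [0.4717, -0.1178, 0.0514]
eef_rot: [3.14, 0.0, 1.486]
force: [-0.7, 0.5, -1.6]
gripper_width: 0.0401
grip_force: 20.0
```

```bash
python3 - <<'E'
from h import *
print(read_state()["position"],read_state()["eef_rot"]); print(delta((.470,-.119,.034)))
p,d,K,o,R=cam("wrist"); 
zt=read_state()["position"][2]-.028+.071
for e in blobs(p,1500,30000): print(np.round(e[0],1),np.round(e[1],1),ray(e[0],zt,K,o,R).round(4))
E
```

```text
[ 0.47173439 -0.11779485  0.05138099] [3.13965330e+00 1.82598778e-04 1.48584633e+00]
[-0.13 -0.17  1.74]
[534.8 336.1] [45.3 68.8] [ 0.58   -0.1477  0.0943]
[283.6 348.6] [154.3 197.4] [ 0.4686 -0.1444  0.0943]
[ 31.6 334.4] [40.3 79.9] [ 0.3587 -0.1278  0.0943]
[283.1 298.4] [73.7 80.3] [ 0.4705 -0.1199  0.0943]
[283.7 371.2] [184.8 355.5] [ 0.4677 -0.1561  0.0943]
[281.1 107.7] [93.5 96.7] [ 0.4764 -0.0415  0.0943]
[ -11.7 -258.6] [  67.9 1772.4] [0.3976 0.0715 0.0943]
```

>>> move_arm:
  rows: "0 -0.1 1 0 0 0 20;0 -0.1 1.5 0 0 0 20;0 -0.1 1.8 0 0 0 20;0 -0.1 1.8 0 0 0 20;0 -0.1 1.8 0 0 0 20;0 -0.1 1.8 0 0 0 60;0 -0.1 1.8 0 0 0 100;0 -0.1 1.8 0 0 0 100;0 -0.1 1.8 0 0 0 100;0 -0.1 1.8 0 0 0 100;0 -0.1 -2 0 0 0 100;0 -0.1 -7 0 0 0 100;0 -0.1 -12 0 0 0 100;0 -0.1 -12 0 0 0 100;0 -0.1 -12 0 0 0 100"

```text
time_s: 7.9
position: [0.4694, -0.1178, 0.1701]
eef_rot: [-3.141, 0.0, 1.486]
force: [0.1, -0.4, -0.5]
gripper_width: 0.0938
grip_force: 0.0
```

```bash
python3 - <<'E'
from h import *
print(read_state()["position"]); print("to d",delta((.6279,-.0634,.022)))
p,d,K,o,R=cam("wrist"); cv2.imwrite("pics/w3.png",p)
for e in blobs(p,600,8000): print(np.round(e[0],1),np.round(e[1],1),ray(e[0],.077,K,o,R).round(4),ray(e[0],.009,K,o,R).round(4))
E
```

```text
[ 0.46938147 -0.11781532  0.17013847]
to d [ 6.78 15.34 14.8 ]
[189.2 360.4] [ 33.6 274.8] [ 0.3725 -0.2469  0.077 ] [ 0.347  -0.2968  0.009 ]
[283.3 272.8] [39.  83.3] [ 0.4643 -0.1692  0.077 ] [ 0.4617 -0.1997  0.009 ]
[403.5 276.4] [41.  96.3] [ 0.5652 -0.181   0.077 ] [ 0.5879 -0.2145  0.009 ]
[283.1 216. ] [42.2 43.6] [ 0.4683 -0.1197  0.077 ] [ 0.4667 -0.1379  0.009 ]
[284.3 196.5] [56.1 57.7] [ 0.4705 -0.1038  0.077 ] [ 0.4696 -0.1179  0.009 ]
[472.  126.3] [48.  54.4] [ 0.6173 -0.0616  0.077 ] [ 0.653  -0.0652  0.009 ]
[284.5 113.3] [61.  63.1] [ 0.476 -0.04   0.077] [ 0.4764 -0.0383  0.009 ]
[284.6  19.7] [64.7 70.6] [0.4815 0.0237 0.077 ] [0.4832 0.0414 0.009 ]
```

View pics/w3.png

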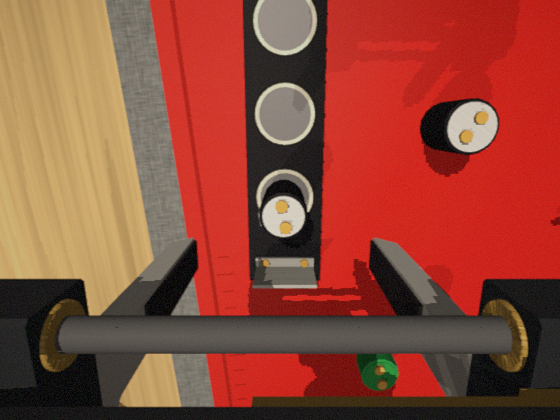

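b stands on the plate-side mark, top at (283,216), about 2 mm off centre. d is at (472,126). Next I'll fetch d.

>>> move_arm:
  rows: "3 6 0 0 0 0 100;6 12 0 0 0 0 100;6.8 15.3 0 0 0 0 100;6.8 15.3 0 0 0 0 100;6.8 15.3 5 0 0 0 100;6.8 15.3 10 0 0 0 100;6.8 15.3 13.5 0 0 0 100;6.8 15.3 14.8 0 0 0 100;6.8 15.3 14.8 0 0 0 100;6.8 15.3 14.8 0 0 0 20;6.8 15.3 14.8 0 0 0 20;6.8 15.3 14.8 0 0 0 20;6.8 15.3 14.8 0 0 0 20;6.8 15.3 14.8 0 0 0 20;6.8 15.3 14.8 0 0 0 20;6.8 15.3 13 0 0 0 20;6.8 15.3 9 0 0 0 20;6.8 15.3 5 0 0 0 20;6.8 15.3 5 0 0 0 20;6.8 15.3 5 0 0 0 20"

```text
time_s: 10.45
position: [0.6275, -0.063, 0.1205]
eef_rot: [-3.141, 0.0, 1.486]
force: [-0.7, -0.4, -1.5]
gripper_width: 0.0455
grip_force: 20.0
```

```bash
python3 - <<'E'
from h import *
print(read_state()["position"]); print("to m2",delta((.4766,-.0393,.028)))
E
```

```text
[ 0.6275087  -0.06302616  0.12047436]
to m2 [  1.08 -15.23   9.26]
```

>>> move_arm:
  rows: "1.1 -6 0 0 0 0 20;1.1 -12 0 0 0 0 20;1.1 -15.2 0 0 0 0 20;1.1 -15.2 0 0 0 0 20;1.1 -15.2 4 0 0 0 20;1.1 -15.2 6.5 0 0 0 20;1.1 -15.2 7.5 0 0 0 20;1.1 -15.2 7.5 0 0 0 20;1.1 -15.2 7.5 0 0 0 20"

```text
time_s: 11.58
position: [0.4785, -0.039, 0.0461]
eef_rot: [3.14, -0.0, 1.486]
force: [0.1, -0.4, -1.0]
gripper_width: 0.0456
grip_force: 20.0
```

```bash
python3 - <<'E'
from h import *
s=read_state();print(s["position"]); print(delta((.4766,-.0393,.028)))
p,d,K,o,R=cam("wrist"); zt=s["position"][2]-.022+.057
for e in blobs(p,1500,12000): print(np.round(e[0],1),np.round(e[1],1),ray(e[0],zt,K,o,R).round(4))
E
```

```text
[ 0.47850595 -0.03901626  0.04606274]
[-0.04 -0.19  1.81]
[282.9 283.4] [81.8 90.3] [ 0.4775 -0.038   0.0811]
[352.7 280.4] [38.3 98. ] [ 0.5088 -0.0392  0.0811]
[256.6 263. ] [ 96.7 169.5] [ 0.4668 -0.0272  0.0811]
[281.  105.6] [95.9 99.3] [0.4832 0.0384 0.0811]
```

>>> move_arm:
  rows: "-0.1 -0.1 1 0 0 0 20;-0.1 -0.1 1.5 0 0 0 20;-0.1 -0.1 1.8 0 0 0 20;-0.1 -0.1 1.9 0 0 0 20;-0.1 -0.1 1.9 0 0 0 20;-0.1 -0.1 1.9 0 0 0 60;-0.1 -0.1 1.9 0 0 0 100;-0.1 -0.1 1.9 0 0 0 100;-0.1 -0.1 1.9 0 0 0 100;-0.1 -0.1 1.9 0 0 0 100;-0.1 -0.1 -2 0 0 0 100;-0.1 -0.1 -7 0 0 0 100;-0.1 -0.1 -12 0 0 0 100;-0.1 -0.1 -12 0 0 0 100;-0.1 -0.1 -12 0 0 0 100"

```text
time_s: 13.5
position: [0.4759, -0.0402, 0.165]
eef_rot: [-3.141, 0.0, 1.486]
force: [-0.3, 0.5, -0.2]
gripper_width: 0.0941
grip_force: 0.0
```

```bash
python3 - <<'E'
from h import *
print(read_state()["position"]); print("to c",delta((.6377,.2622,.014)))
p,d,K,o,R=cam("wrist")
for e in blobs(p,600,8000): print(np.round(e[0],1),np.round(e[1],1),ray(e[0],.063,K,o,R).round(4),ray(e[0],.009,K,o,R).round(4))
E
```

```text
[ 0.47592801 -0.0401785   0.16498762]
to c [31.51 13.56 15.08]
[446.7 375.2] [43.6 69.7] [ 0.615  -0.2122  0.063 ] [ 0.6408 -0.2588  0.009 ]
[184.4 373.5] [ 35.  156.2] [ 0.369  -0.1896  0.063 ] [ 0.3475 -0.2319  0.009 ]
[283.2 305.9] [36.2 40.5] [ 0.4677 -0.1272  0.063 ] [ 0.4651 -0.1575  0.009 ]
[284.5 270.3] [49.7 55. ] [ 0.4717 -0.0933  0.063 ] [ 0.4699 -0.1171  0.009 ]
[426.  293.4] [ 30.4 152.5] [ 0.5945 -0.1257  0.063 ] [ 0.6163 -0.1557  0.009 ]
[283.4 210.6] [47.9 49.7] [ 0.4752 -0.0398  0.063 ] [ 0.4741 -0.0534  0.009 ]
[284.4 195.1] [56.5 58.5] [ 0.4772 -0.0268  0.063 ] [ 0.4764 -0.0379  0.009 ]
[284.6 110.7] [62.2 64.3] [0.4829 0.0397 0.063 ] [0.4832 0.0415 0.009 ]
[284.6  15.4] [65.8 72.3] [0.4885 0.1065 0.063 ] [0.4899 0.1211 0.009 ]
```

d is on its mark, 2 mm off. Next is c.

>>> move_arm:
  rows: "6 2.6 0 0 0 0 100;12 5.2 0 0 0 0 100;18 7.8 0 0 0 0 100;23 10 0 0 0 0 100;28 12.1 0 0 0 0 100;31.5 13.6 0 0 0 0 100;31.5 13.6 0 0 0 0 100;31.5 13.6 5 0 0 0 100;31.5 13.6 10 0 0 0 100;31.5 13.6 14 0 0 0 100;31.5 13.6 15.1 0 0 0 100;31.5 13.6 15.1 0 0 0 100;31.5 13.6 15.1 0 0 0 15;31.5 13.6 15.1 0 0 0 15;31.5 13.6 15.1 0 0 0 15;31.5 13.6 15.1 0 0 0 15;31.5 13.6 15.1 0 0 0 15;31.5 13.6 15.1 0 0 0 15;31.5 13.6 12 0 0 0 15;31.5 13.6 7 0 0 0 15"

```text
time_s: 16.05
position: [0.6372, 0.2616, 0.0942]
eef_rot: [-3.137, 0.002, 1.486]
force: [0.6, -0.1, -0.6]
gripper_width: 0.0349
grip_force: 20.0
```

```bash
python3 - <<'E'
from h import *
print(read_state()["position"]); print("to m3",delta((.4834,.0406,.020)))
E
```

```text
[0.63717633 0.26156762 0.09421899]
to m3 [-23.3  -13.42   7.53]
```

>>> move_arm:
  rows: "-5 -3 0 0 0 0 15;-10 -6 0 0 0 0 15;-15 -9 0 0 0 0 15;-20 -12 0 0 0 0 15;-23.3 -13.5 0 0 0 0 15;-23.3 -13.5 0 0 0 0 15;-23.3 -13.5 3 0 0 0 15;-23.3 -13.5 5 0 0 0 15;-23.3 -13.5 6 0 0 0 15;-23.3 -13.5 6 0 0 0 15;-23.3 -13.5 6 0 0 0 15"

```text
time_s: 17.42
position: [0.4852, 0.0421, 0.036]
eef_rot: [3.14, -0.0, 1.486]
force: [0.6, -0.7, -0.6]
gripper_width: 0.0347
grip_force: 20.0
```

```bash
python3 - <<'E'
from h import *
s=read_state();print(s["position"]); print(delta((.4834,.0406,.020)))
p,d,K,o,R=cam("wrist"); zt=s["position"][2]-.014+.045
for e in blobs(p,1500,12000): print(np.round(e[0],1),np.round(e[1],1),ray(e[0],zt,K,o,R).round(4))
E
```

```text
[0.48515901 0.0421443  0.03601039]
[-0.17 -0.16  1.6 ]
[526.6 335.2] [58.2 77.1] [0.5985 0.0043 0.067 ]
[ 73.7 361.3] [ 73.4 166.2] [0.3784 0.0086 0.067 ]
[283.2 276.5] [58.1 63.5] [0.4844 0.0447 0.067 ]
[281.4 107.3] [100.6 104.3] [0.4899 0.1191 0.067 ]
```

>>> move_arm:
  rows: "-0.35 -0.1 0.9 0 0 0 15;-0.35 -0.1 1.3 0 0 0 15;-0.35 -0.1 1.6 0 0 0 15;-0.35 -0.1 1.7 0 0 0 15;-0.35 -0.1 1.7 0 0 0 15;-0.35 -0.1 1.7 0 0 0 60;-0.35 -0.1 1.7 0 0 0 100;-0.35 -0.1 1.7 0 0 0 100;-0.35 -0.1 1.7 0 0 0 100;-0.35 -0.1 1.7 0 0 0 100;-0.35 -0.1 -2 0 0 0 100;-0.35 -0.1 -7 0 0 0 100;-0.35 -0.1 -12 0 0 0 100;-0.35 -0.1 -15 0 0 0 100;-0.35 -0.1 -15 0 0 0 100;-0.35 -0.1 -15 0 0 0 100"

```text
time_s: 19.48
position: [0.4825, 0.038, 0.1847]
eef_rot: [-3.14, 0.0, 1.486]
force: [-0.4, -1.3, -0.9]
gripper_width: 0.094
grip_force: 0.0
```

```bash
python3 - <<'E'
from h import *
print(read_state()["position"]); print("to a",delta((.611,-.2413,.007)))
p,d,K,o,R=cam("wrist")
for e in blobs(p,600,8000): print(np.round(e[0],1),np.round(e[1],1),ray(e[0],.051,K,o,R).round(4),ray(e[0],.009,K,o,R).round(4))
E
```

```text
[0.48245463 0.03797972 0.18466704]
to a [-26.72  15.21  17.76]
[283.9 382.7] [51.6 56.1] [ 0.4658 -0.1564  0.051 ] [ 0.4628 -0.192   0.009 ]
[184.9 370.4] [ 32.3 184.8] [ 0.3639 -0.1326  0.051 ] [ 0.3472 -0.165   0.009 ]
[283.6 286. ] [40.1 43.4] [ 0.4748 -0.0455  0.051 ] [ 0.4731 -0.0662  0.009 ]
[405.9 277. ] [37.  97.5] [ 0.5939 -0.0459  0.051 ] [ 0.6082 -0.0667  0.009 ]
[284.8 261.5] [47.3 52.5] [ 0.4781 -0.02    0.051 ] [ 0.4768 -0.0373  0.009 ]
[284.6 189.9] [54.3 55.8] [0.4837 0.0496 0.051 ] [0.4832 0.0417 0.009 ]
[284.8 109.8] [58.8 60.8] [0.4898 0.1197 0.051 ] [0.4901 0.1212 0.009 ]
```

>>> move_arm:
  rows: "-5 2.8 0 0 0 0 100;-10 5.6 0 0 0 0 100;-15 8.4 0 0 0 0 100;-20 11.2 0 0 0 0 100;-25 14.2 0 0 0 0 100;-26.7 15.2 0 0 0 0 100;-26.7 15.2 0 0 0 0 100;-26.7 15.2 6 0 0 0 100;-26.7 15.2 6 0 0 0 100;-26.7 15.2 6 0 0 0 100"

```text
time_s: 20.78
position: [0.6125, -0.2393, 0.1265]
eef_rot: [3.141, -0.001, 1.487]
force: [0.9, 0.7, 0.4]
gripper_width: 0.0944
grip_force: 0.0
```

```bash
python3 - <<'E'
from h import *
print(read_state()["position"]); print("to a",delta((.611,-.2413,.007)))
p,d,K,o,R=cam("wrist"); cv2.imwrite("pics/w4.png",p)
for e in blobs(p,600,8000): print(np.round(e[0],1),np.round(e[1],1),ray(e[0],.033,K,o,R).round(4))
E
```

```text
[ 0.61250196 -0.23934939  0.12650837]
to a [-0.21 -0.14 11.95]
[417.3 284.3] [ 33.  126.5] [ 0.7204 -0.3108  0.033 ]
[147.9 278.4] [ 19.6 125.7] [ 0.4928 -0.2863  0.033 ]
[281.8 215.5] [42.  43.5] [ 0.6104 -0.2408  0.033 ]
[ 28.4 286.3] [ 9. 16.] [ 0.3901 -0.2851  0.033 ]
[ 92.  168.2] [ 31.3 128.1] [ 0.4656 -0.1904  0.033 ]
[490.9  91.7] [ 12.8 124.9] [ 0.7735 -0.1587  0.033 ]
[93.5 73.7] [68.6 78.1] [ 0.4815 -0.1219  0.033 ]
[32.9 61.7] [54.2 64.3] [ 0.4393 -0.1102  0.033 ]
```

View pics/w4.png

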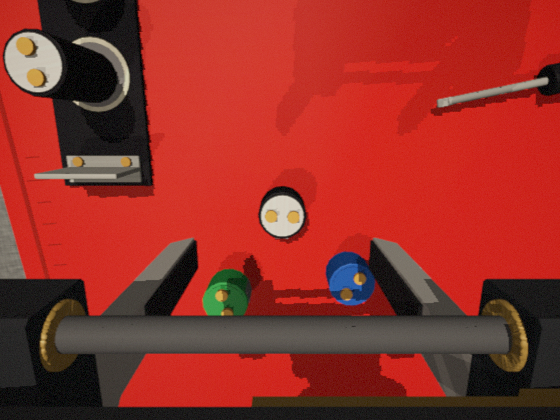

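a is at (282,215), with blue at (350,280) and green at (225,295) clear of the finger path. Grasp a and lift it high enough to pass over the cans already placed.

>>> move_arm:
  rows: "-0.2 -0.2 4 0 0 0 100;-0.2 -0.2 8 0 0 0 100;-0.2 -0.2 11 0 0 0 100;-0.2 -0.2 11.9 0 0 0 100;-0.2 -0.2 11.9 0 0 0 100;-0.2 -0.2 11.9 0 0 0 15;-0.2 -0.2 11.9 0 0 0 15;-0.2 -0.2 11.9 0 0 0 15;-0.2 -0.2 11.9 0 0 0 15;-0.2 -0.2 11.9 0 0 0 15;-0.2 -0.2 11.9 0 0 0 15;-0.2 -0.2 10 0 0 0 15;-0.2 -0.2 5 0 0 0 15;-0.2 -0.2 0 0 0 0 15;-0.2 -0.2 -5 0 0 0 15;-0.2 -0.2 -5 0 0 0 15;-0.2 -0.2 -5 0 0 0 15"

```text
time_s: 22.95
position: [0.6093, -0.2425, 0.1758]
eef_rot: [-3.141, 0.0, 1.486]
force: [0.1, -0.4, -0.5]
gripper_width: 0.0396
grip_force: 20.0
```

```bash
python3 - <<'E'
from h import *
print(read_state()["position"]); print("to m4",delta((.4902,.1203,.013)))
E
```

```text
[ 0.60927524 -0.24247405  0.17579168]
to m4 [ 35.14 -14.94  16.27]
```

>>> move_arm:
  rows: "5 0 0 0 0 0 15;10 0 0 0 0 0 15;15 0 0 0 0 0 15;20 0 0 0 0 0 15;25 -3 0 0 0 0 15;30 -7 0 0 0 0 15;34 -11 0 0 0 0 15;35.1 -14.9 0 0 0 0 15;35.1 -14.9 0 0 0 0 15;35.1 -14.9 5 0 0 0 15;35.1 -14.9 10 0 0 0 15;35.1 -14.9 13.5 0 0 0 15;35.1 -14.9 14.5 0 0 0 15;35.1 -14.9 14.5 0 0 0 15;35.1 -14.9 14.5 0 0 0 15"

```text
time_s: 24.82
position: [0.4923, 0.12, 0.0316]
eef_rot: [3.139, -0.001, 1.485]
force: [-0.1, 1.0, -1.1]
gripper_width: 0.0397
grip_force: 20.0
```

```bash
python3 - <<'E'
from h import *
s=read_state();print(s["position"]); print(delta((.4902,.1203,.013)))
p,d,K,o,R=cam("wrist"); zt=s["position"][2]-.007+.033
for e in blobs(p,1500,12000): print(np.round(e[0],1),np.round(e[1],1),ray(e[0],zt,K,o,R).round(4))
E
```

```text
[0.49233663 0.12001556 0.03155151]
[ 0.01 -0.22  1.85]
[543.1 356.4] [ 67.4 105. ] [0.6187 0.0654 0.0576]
[ 41.1 353.2] [ 68.9 117.9] [0.3666 0.0891 0.0576]
[283.  273.4] [68. 74.] [0.4914 0.1218 0.0576]
```

>>> move_arm:
  rows: "-0.1 -0.1 1 0 0 0 15;-0.1 -0.1 1.5 0 0 0 15;-0.1 -0.1 1.8 0 0 0 15;-0.1 -0.1 1.9 0 0 0 15;-0.1 -0.1 1.9 0 0 0 15;-0.1 -0.1 1.9 0 0 0 60;-0.1 -0.1 1.9 0 0 0 100;-0.1 -0.1 1.9 0 0 0 100;-0.1 -0.1 1.9 0 0 0 100;-0.1 -0.1 1.9 0 0 0 100;-0.1 -0.1 -2 0 0 0 100;-0.1 -0.1 -7 0 0 0 100;-0.1 -0.1 -12 0 0 0 100;-0.1 -0.1 -16 0 0 0 100;-0.1 10 -18 0 0 0 100;-0.1 18 -18 0 0 0 100;-0.1 18 -18 0 0 0 100;-0.1 18 -18 0 0 0 100;-0.1 18 -18 0 0 0 100"

```text
time_s: 27.25
position: [0.669, 0.104, 0.2097]
eef_rot: [-3.139, 0.0, 1.486]
force: [-1.2, 0.4, -0.9]
gripper_width: 0.0936
grip_force: 0.0
```

```bash
python3 - <<'E'
from h import *
s=read_state();print(s["position"],s["gripper_width"])
p,d,K,o,R=cam("top"); q,*_=cam("scene")
for e in blobs(p,80,1500):
    x,y=e[0]
    if 180<x<400 and 200<y<310: print(np.round(e[0],1),np.round(e[1],1),[ray(e[0],.009+h,K,o,R)[:2].round(4).tolist() for h in (0,.03,.042,.054,.068)])
cv2.imwrite("pics/end.png",np.vstack([cv2.resize(p[200:310,150:430],(800,300)),cv2.resize(q[150:260,150:430],(800,300))]))
E
```

```text
[0.66901704 0.10396551 0.20966478] 0.09362025150361397
```

View pics/end.png

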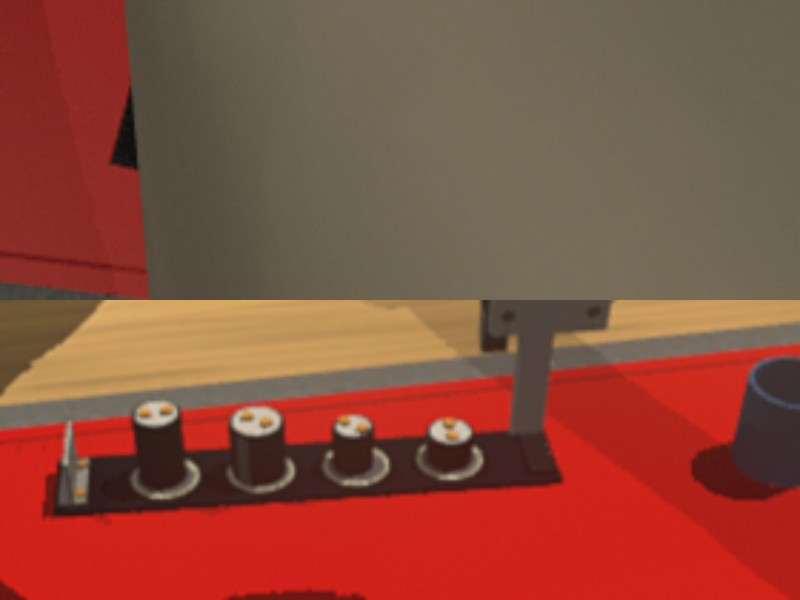

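The scene crop (lower half) shows all four upright, in order from the plate: (160,445), (258,447), (353,447) and (450,447). The arm blocks the top view. I'll check the centring numerically from the scene camera.

```bash
python3 - <<'E'
from h import *
p,d,K,o,R=cam("scene")
M=[((.4698,-.1188),.068),((.4766,-.0392),.054),((.4834,.0406),.042),((.4902,.1203),.030)]
B=blobs(p,20,900,110,60)
for m,h in M:
    t=pix((*m,.009+h),K,o,R)
    for e in B:
        if np.hypot(*(np.array(e[0])-t))<12: print(m,h,np.round(e[0],1),np.round(e[1],1),((ray(e[0],.009+h,K,o,R)[:2]-m)*1000).round(1),"mm")
E
```

```text
(0.4766, -0.0392) 0.054 [239.2 194.3] [11.5 18.3] [ 0.1 -1.2] mm
(0.4834, 0.0406) 0.042 [273.1 196.2] [ 8.7 12.9] [-0. -2.] mm
(0.4902, 0.1203) 0.03 [307. 205.] [22.7 25.1] [26.2 -7.2] mm
```

```bash
python3 -c "
from rig import order
print(order.sign_off())"
```

```text
the job is handed in; nothing more can be done
None
```

I handed the job in with all four cans upright on their marks, tallest next to the end plate to shortest at the far end; the gripper is open and clear and the mug was left alone. b, d and c measured within about 3 mm of their mark centres. The last check could not separate a from its mark, so a's centring rests on the pre-release measurement (about 2 mm) and the picture.

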